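# Close the bonding pot with its bayonet clamp cap

### The job

A freshly cemented part lies under the spring pad of the round bonding pot. Take the blue-handled clamp cap out of its grey parking fork by sliding it out level through the fork's open end, set its two lugs into the two slots of the pot, push it down against the spring and turn it clockwise (seen from above), about a quarter turn, until the stop. Finish while still gripping it there, pushed in and turned to the stop, so that the spring cannot turn it back, and leave the other things on the bench where they are.

Things in the scene. Friction and masses are not known exactly. Their poses are not given: they have to be found in the camera images.
- cap: clamp cap, loose, 52 mm high, 70 g, upright in the fork at the start; origin at the centre of its underside, z up, x along lugs and handle bar; a half turn about z looks the same. Steel shank 24 mm diameter up to 17 mm above the origin, its lowest 8 mm tapered to 17 mm; black flange 44 mm diameter at 17 to 22 mm; blue flat-sided handle bar above it, 22 to 52 mm, 42 mm long (x), 14 mm thick (y)
- cap_grip (a point): centre of the blue handle bar, on the cap's axis, 37 mm above its underside and 15 mm below its top; axes as the cap's. Grip the bar across its 14 mm (y) from above
- fork: grey parking fork, fixed, 60 x 70 x 40 mm; origin on the bench, on the axis of the seated cap. Top plate 6 mm thick, top face 40 mm above the bench, nothing above it; its slot, 28 mm wide, is open at the fork's -x end, 25 mm from the origin. The cap's flange rests on the plate, its lugs are caught beneath it with 3 mm play: slide it level at least 40 mm along the fork's -x before raising it
- pot: round aluminium bonding pot, 60 mm diameter, on a dark base disc of 84 mm, fixed; origin on the bench on its axis, z up; rim 50 mm above the bench. Its lip is 6 mm thick; the lugs turn only when wholly below the lip, and only clockwise from above: about 0.3 rad free, then with the sprung ring to the stop, about 1.4 rad (80 degrees) in all; with slack in the grip the hand turns some more
- pot_mouth (a point): centre of the pot's mouth, level with the rim, 50 mm above the bench; axes as the pot's. The mouth is 29 mm in diameter with two slots for the lugs along the pot's +x and -x, 12 mm wide, 45 mm from end to end, each with a red mark on the rim
- pad (a joint): depth of the brass spring pad in the pot, m: 0 free (the cap's underside then meets it 41 mm above the bench); 0.005 when the lugs clear the lip (underside at 36 mm); 0.008 with the flange on the rim (underside at 33 mm, no deeper). Spring 3 N at first touch, 6 N at the bottom
- ring (a joint): turn of the sprung ring that the lugs push round inside the pot, rad: 0 at rest, 1.1 at the stop, growing clockwise from above; its spring turns back with 0.03 N m at first and 0.18 N m at the stop, to which the friction of the lugs is added
- cement_bottle: brown bottle with a black cap, 32 x 32 x 62 mm, loose bystander; origin at its underside
- jar_pads: clear jar of small parts with a white cap, 42 x 42 x 44 mm, loose bystander; origin at its underside
- bin_grey: small grey parts bin, 99 x 68 x 36 mm, loose bystander; origin at its underside
- frame_black: black spectacle front without temples, lying flat, 44 x 136 x 11 mm, loose bystander; origin at its underside
- tweezers: steel tweezers, 12 x 122 x 8 mm, loose bystander; origin at its underside
- lens_clear: clear round lens lying dome up, 53 x 53 x 6 mm, loose bystander; origin at its underside
- cap_lugs (a point): on the cap's axis, 5 mm above its underside, half-way up the two steel lugs that point to the cap's +x and -x: 38 mm from tip to tip, 6 mm wide, 6 mm high
Things that resemble listed ones, but are neither listed nor needed, are in the scene too. Leave any green or orange look-alike of the cap alone.

How it is judged:
On the way, in this order (a step that is already met when the one before it is completed fails the run):
1. the cap has come out level through the open end of the fork (x of cap in the frame of fork between -0.12 and -0.028 m and y of cap in the frame of fork between -0.025 and 0.025 m and height (world z) of cap below 0.036 m), for 0.02 s.
2. the cap is pushed into the pot against the spring pad, not yet turned (value of joint pad above 0.004 m and value of joint ring below 0.2 rad and horizontal distance between cap and pot_mouth below 0.005 m), for 0.05 s.
At the end, for the whole second after the job is handed in: Ring turned over 0.95 rad (stop at 1.1) and still; pad down over 3.5 mm; cap upright within 0.12 rad, within 5 mm of the pot's axis, underside under 38.5 mm above the bench; fingers still grip it (over 2 N) (value of joint ring above 0.95 rad and value of joint pad above 0.0035 m and velocity of joint ring between -0.1 and 0.1 rad/s and horizontal distance between cap and pot_mouth below 0.005 m and height (world z) of cap below 0.0385 m and angle between cap's own z axis and vertical below 0.12 rad and contact force between the fingers and cap above 2 N); the arm keeps its last pose, push and grip.
It fails at once if a bystander is moved more than 30 mm (distance of any of cement_bottle, jar_pads, bin_grey, frame_black, tweezers, lens_clear from where it was at the start of the episode above 0.03 m).
It also fails if it takes over 48 s, if anything falls off the work surface, if the arm or the gripper's body presses on something with over 40 N, if the wrist force passes 120 N, or if a joint passes its speed limit or range.

### The arm

A 7-joint arm with a two-finger parallel gripper is mounted at the origin on the work surface; the furniture and walls round the work are solid. World frame = base frame: x ahead of the robot, y to its left, z up, the work surface at z = 0. Lengths are in m, angles in rad, forces in N, time in s.
With the tool pointing down it reaches from about 0.4 to 0.875 m from the base axis. Payload 19.3 kg.
Tool frame: the origin (TCP) lies on the centre line of the jaws, within the pads' length; the fingertips stand 25 mm ahead of it and the grasp point (between the pads) lies 6 mm ahead of it (tips_ahead is the distance from the TCP to the fingertips, in m); z points along the fingers, y is the direction in which the jaws open and shut (so a half turn about z gives the same grasp; the last joint's range is limited). The gripper opens to 85 mm and grips with 20 to 120 N. Pads are 22 mm wide; open, the fingers measure 114 mm over their backs; the gripper's body (76 mm by 85 mm) begins 54 mm behind the grasp point. The pads swing forward as they close: fully open they stand 13 mm farther back than shut.
Start: joints at [1.228, 0.521, -0.036, 1.599, 0.021, 1.021, -0.113], TCP at [0.168, -0.602, 0.256] pointing down, gripper open.
Joint ranges: [-2.91, 2.91], [-0.3, 2.13], [-1.5, 1.42], [0.17, 2.43], [-1.26, 4.41], [0.16, 1.93], [-2.52, 2.52]. Speed limits (rad/s): [1.89, 1.89, 2.39, 2.39, 3.01, 3.01, 3.01].

### API

Orientations are given as [roll, pitch, yaw] about the fixed x, y, z axes, in that order (R = Rz(yaw) Ry(pitch) Rx(roll)).
In Python, from workcell import observe, grab_frame, job_done, outline_of, tips_ahead gives the robot as it stands. The module is installed in compiled form; this text tells all that it offers.
- The arm moves only by the tool move_arm, never from a script. Its argument "motion" is a list of rows, each a list of 2 entries, a list of its own where there are three numbers: the shift along the world's x, y, z in mm, then the turn, a rotation vector about the world's x, y, z in rad. A call has 1 to 12 rows; each row is the pose to reach, as a shift and turn from the pose commanded when the call began; what a row does not reach only later rows make up. A row lasts 1/8 s, in which the tool goes at most 62.5 mm and 10.7 degrees, less where a joint would pass 70% of its speed; a pose out of reach is approached as far as the arm can. A call with a gripper value outside its range is refused whole. "jaw" is the finger opening in mm, from 0 to 85.4, set as the call begins (left out, the last holds). The fingers move at their own pace and stop on an object; "grip_force" is the grip in N (left out, the last holds). Time passes only in rows, so rows that repeat a pose let the fingers close. It gives the time, the measured TCP pose, the force and the opening at its end, in the units of the state.
- observe(): the state, without advancing time (a new reading comes with each control period).
- grab_frame(name): name is "scene" or "top" or "wrist"; returns a dict with "frame" (400x640x3 uint8, red, green, blue), "fx", "fy", "cx", "cy" (pixels), "dist" ([k1, k2, p1, p2, k3] as OpenCV has them; the pictures are not rectified), "T" (4x4, takes a point from camera to world coordinates); the wrist camera has in their place "mount" (4x4, takes a point from camera to tool coordinates, whose origin is the TCP and whose axes are the flange's). Camera axes: x right, y down, z forward; pixel columns grow to the right and rows downward; lengths in m; the calibration is good to about 2 mm. A picture is of the moment at which its call begins: read the wrist's pose just before it. There is no depth.
- job_done(): hands the job in, once; it reports no verdict.
Trained networks look in the newest picture that a camera, given by its name, has taken for a name from the list of things; names that differ only in an ending like _2 or _b are one class to them, and where a whole thing is asked for, a point or a joint stands for the part that bears it (a point fixed in the world has none). Each returns a list of dicts, best first, with "score" (0 to 1); they miss things now and then, are a little off and sometimes report something else, mostly with a low value. They report only what shows in the picture. A call takes as long as a camera call. They do not tell look-alikes from the thing itself.
- outline_of(label, camera): "pixels" (400x640 bool, what is visible of it) and "pixel" ([column, row] in pixels, amid what is visible of it).
The state is a dict: "clock": time; "qpos": joint angles; "qd": joint speeds; "joint_efforts": joint torques, N m; "position": TCP position; "tool_rot": TCP orientation; "force": force on the tool from outside, world axes, zero at the start; "moment": the same for the moment, N m; "grip_width": finger opening in m.
Only numpy, scipy, OpenCV 4.12 (cv2) and the standard library are available. Lean on these libraries where they do the work, as an engineer would, in place of code of your own. Each camera call takes 0.05 s, during which the arm holds its last target.

## Working session

There is one attempt and no reset: what is moved stays moved. The work goes in short steps, Python scripts to look and compute and a tool call to move; the robot and the scene stay as the last step left them, time stands still between calls to the robot, and variables do not carry over. Pictures are saved under pics/ and viewed, and the job is handed in when it is done.

Besides the shell and the picture viewer there is one more tool, called after "Request:" as a command line: name --argument value ..., lists and objects as JSON in quotes. move_arm: Moves the arm, as the interface text tells. Its arguments: {"type":"object","properties":{"motion":{"type":"array"},"jaw":{"type":"number"},"grip_force":{"type":"number"}},"required":["motion"]}

```bash
mkdir -p pics; ls; cat > h.py <<'E'
import numpy as np, cv2
from workcell import observe, grab_frame, job_done, outline_of, tips_ahead
from scipy.spatial.transform import Rotation as R
def K(f): return np.array([[f['fx'],0,f['cx']],[0,f['fy'],f['cy']],[0,0,1.]])
def ray(f,px,T):
    u=cv2.undistortPoints(np.array(px,float).reshape(-1,1,2),K(f),np.array(f['dist'],float)).reshape(-1,2)
    d=np.c_[u,np.ones(len(u))]@T[:3,:3].T
    return T[:3,3],d
def at_z(f,px,z,T=None):
    T=np.array(f['T']) if T is None else T
    o,d=ray(f,px,T); s=(z-o[2])/d[:,2:3]
    return (o+d*s)
def proj(f,P,T=None):
    T=np.array(f['T']) if T is None else T
    Ti=np.linalg.inv(T); P=np.array(P,float).reshape(-1,3)
    r,_=cv2.Rodrigues(Ti[:3,:3])
    return cv2.projectPoints(P,r,Ti[:3,3],K(f),np.array(f['dist'],float))[0].reshape(-1,2)
def wristT(f,s):
    T=np.eye(4); T[:3,:3]=R.from_euler('xyz',s['tool_rot']).as_matrix() if len(np.ravel(s['tool_rot']))==3 else np.array(s['tool_rot']); T[:3,3]=s['position']
    return T@np.array(f['mount'])
def save(img,name): cv2.imwrite('pics/'+name+'.png',img[:,:,::-1])
E
python3 - <<'E'
from h import *
s=observe();print(s,tips_ahead)
for c in ['scene','top','wrist']:
    f=grab_frame(c);save(f['frame'],c+'0');print(c,f['fx'],f['fy'],f['cx'],f['cy'],f['dist']);print(np.round(f.get('T',f.get('mount')),4))
    for n in ['cap','fork','pot']:
        for r in outline_of(n,c):
            print(n,round(r['score'],2),r['pixel'],r['pixels'].sum())
E
```

```text
pics
{'clock': 0.0, 'qpos': array([ 1.2277732 ,  0.5220241 , -0.03636517,  1.59998832,  0.02119166,
        1.0211309 , -0.11277151]), 'qd': array([ 3.07493776e-04,  4.44971739e-05,  3.69417882e-04,  2.36609693e-03,
        6.92559025e-04, -1.18682528e-03,  1.61470122e-03]), 'joint_efforts': array([-1.39003250e-04, -9.27114558e+01,  1.98005028e+00, -3.69941819e+01,
        1.77337392e-02,  8.00992217e-03,  3.54656856e-05]), 'position': array([ 0.16831137, -0.60158555,  0.25572606]), 'tool_rot': array([-3.14042792e+00,  5.83153924e-05,  2.72869701e-01]), 'force': array([ 0.1957979 , -0.28653934, -0.44335592]), 'moment': array([-0.04223889,  0.08025843, -0.02732393]), 'grip_width': 0.0853253372790365} 0.025
scene 493.9399538502955 493.9399538502955 322.47612580171443 198.43163984933918 [-0.07168808  0.          0.          0.          0.        ]
[[-0.8358 -0.2942  0.4635 -0.0048]
 [-0.5489  0.4293 -0.7172  0.6943]
 [ 0.012  -0.8539 -0.5203  0.6684]
 [ 0.      0.      0.      1.    ]]
cap 0.79 [338.0, 190.8] 263
cap 0.58 [325.1, 226.1] 307
cap 0.53 [390.1, 206.2] 274
fork 0.72 [335.7, 204.4] 564
pot 0.96 [294.7, 250.0] 1108
top 429.642522318144 429.642522318144 314.3620798388355 198.2488245921493 [-0.0553682  0.         0.         0.         0.       ]
[[-0.0189 -0.9921  0.1242  0.3689]
 [-0.9997  0.0211  0.0159 -0.1694]
 [-0.0184 -0.1238 -0.9921  1.3173]
 [ 0.      0.      0.      1.    ]]
cap 0.72 [302.9, 206.8] 160
cap 0.54 [330.6, 194.2] 174
cap 0.53 [354.6, 235.9] 164
cap 0.51 [263.0, 206.0] 599
fork 0.87 [334.5, 203.7] 204
pot 0.7 [268.8, 201.7] 529
wrist 328.7366942105451 328.7366942105451 318.1006531665746 200.52083114544757 [-0.03101695  0.          0.          0.          0.        ]
[[-3.000e-04 -9.587e-01 -2.843e-01  7.190e-02]
 [ 1.000e+00 -3.000e-04 -0.000e+00 -3.000e-04]
 [-1.000e-04 -2.843e-01  9.587e-01 -1.162e-01]
 [ 0.000e+00  0.000e+00  0.000e+00  1.000e+00]]
```

View pics/scene0.png

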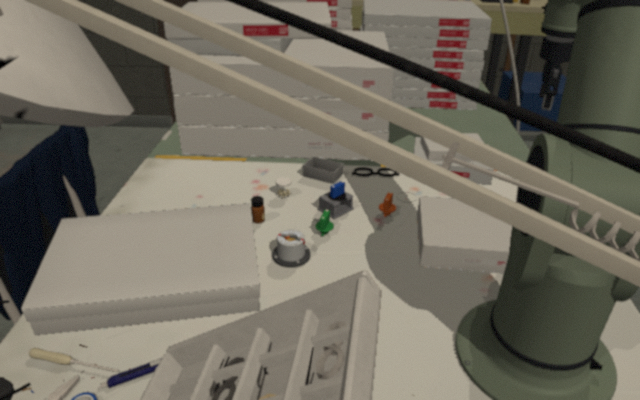

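View pics/top0.png

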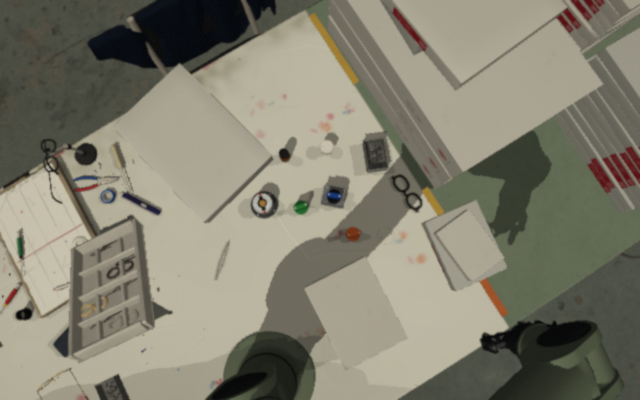

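```bash
python3 - <<'E'
from h import *
f=grab_frame('top');i=f['frame'][140:290,220:400];save(cv2.resize(i,None,fx=4,fy=4,interpolation=cv2.INTER_CUBIC),'topz')
f=grab_frame('scene');i=f['frame'][150:300,250:430];save(cv2.resize(i,None,fx=4,fy=4,interpolation=cv2.INTER_CUBIC),'scz')
E
```

```text
(no output)
```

View pics/topz.png

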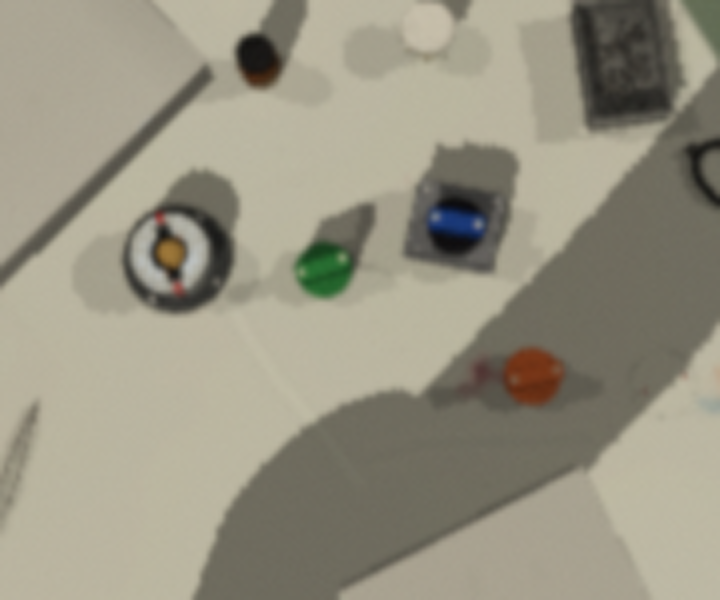

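View pics/scz.png

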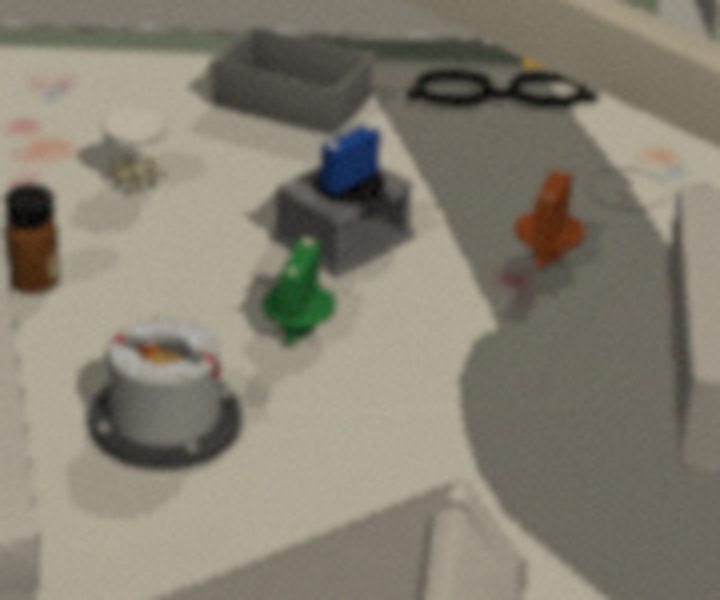

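The cap sits in the fork at top-image pixel (334,195) and the pot is at (263,204). The green look-alike stands between them and the orange one is nearer the robot. Next I measure rough positions and move the wrist camera over the fork.

```bash
python3 - <<'E'
from h import *
f=grab_frame('top')
def z(x,y): return [220+x/4,140+y/4]
for n,p,h in [('cap top',z(457,223),.075),('barL',z(434,215),.075),('barR',z(480,224),.075),('pot pad',z(170,252),.041),('red1',z(160,217),.05),('red2',z(179,289),.05),('green',z(324,262),.05),('orange',z(532,370),.05),
 ('forkTL',z(425,182),.04),('forkTR',z(510,190),.04),('forkBR',z(492,270),.04),('forkBL',z(405,256),.04),('bottle',z(257,50),.06),('jar',z(428,25),.04)]:
    print(n,np.round(at_z(f,p,h)[0],3))
g=grab_frame('scene')
def z(x,y): return [250+x/4,150+y/4]
for n,p,h in [('red1',z(120,340),.05),('red2',z(210,360),.05),('fork near corner',z(335,233),.04),('fork right',z(408,200),.04),('bartopL',z(325,150),.075),('bartopR',z(375,132),.075)]:
    print(n,np.round(at_z(g,p,h)[0],3))
E
```

```text
cap top [ 0.531 -0.208  0.075]
barL [ 0.537 -0.191  0.075]
barR [ 0.529 -0.224  0.075]
pot pad [0.518 0.007 0.041]
red1 [0.543 0.013 0.05 ]
red2 [ 0.489 -0.001  0.05 ]
green [ 0.507 -0.109  0.05 ]
orange [ 0.424 -0.261  0.05 ]
forkTL [ 0.567 -0.185  0.04 ]
forkTR [ 0.559 -0.249  0.04 ]
forkBR [ 0.499 -0.234  0.04 ]
forkBL [ 0.511 -0.169  0.04 ]
bottle [ 0.666 -0.062  0.06 ]
jar [ 0.687 -0.191  0.04 ]
red1 [0.539 0.019 0.05 ]
red2 [0.488 0.007 0.05 ]
fork near corner [ 0.509 -0.15   0.04 ]
fork right [ 0.492 -0.207  0.04 ]
bartopL [ 0.534 -0.178  0.075]
bartopR [ 0.521 -0.214  0.075]
```

Request:
move_arm --motion '[[[40, 43, 0], [0, 0, 0.12]], [[80, 87, 0], [0, 0, 0.25]], [[120, 130, 0], [0, 0, 0.37]], [[160, 174, 0], [0, 0, 0.5]], [[200, 217, 0], [0, 0, 0.62]], [[240, 261, 0], [0, 0, 0.75]], [[280, 304, 0], [0, 0, 0.87]], [[320, 348, -10], [0, 0, 1.0]], [[362, 392, -30], [0, 0, 1.12]], [[362, 392, -30], [0, 0, 1.12]], [[362, 392, -30], [0, 0, 1.12]], [[362, 392, -30], [0, 0, 1.12]]]'

```text
clock: 2.3
position: [0.5299, -0.2111, 0.2266]
tool_rot: [3.141, 0.001, 1.391]
force: [-0.6, -0.9, 0.2]
grip_width: 0.0852
```

```bash
python3 - <<'E'
from h import *
s=observe();f=grab_frame('wrist');save(f['frame'],'w1');print(s['qpos'],s['qd'].max())
import pickle;pickle.dump((s,f),open('w1.pkl','wb'))
for n in ['cap','fork','pot']:
  for r in outline_of(n,'wrist'): print(n,r['score'],r['pixel'],r['pixels'].sum())
E
```

```text
[ 0.57124507  0.4937335  -0.41116131  1.76293145  0.23864892  0.93384387
 -0.11917126] 0.003041349330832841
cap 0.69 [226.2, 244.0] 1518
cap 0.68 [320.9, 174.8] 1821
cap 0.65 [270.0, 72.7] 2014
fork 0.91 [336.0, 155.0] 2449
pot 0.63 [473.7, 252.2] 4463
```

View pics/w1.png

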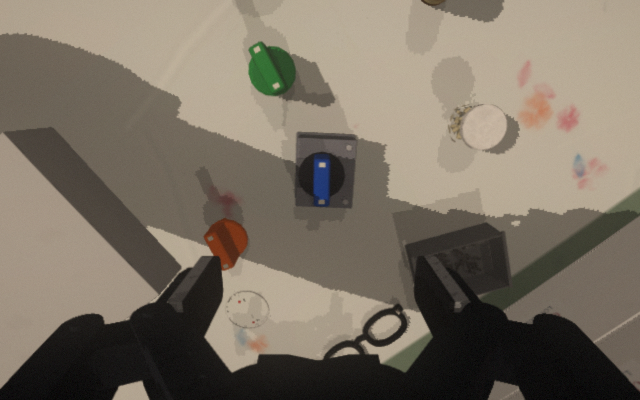

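```bash
python3 - <<'E'
from h import *
import pickle;s,f=pickle.load(open('w1.pkl','rb'))
i=f['frame'][120:220,280:373];save(cv2.resize(i,None,fx=6,fy=6,interpolation=cv2.INTER_CUBIC),'w1z')
E
```

```text
(no output)
```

View pics/w1z.png

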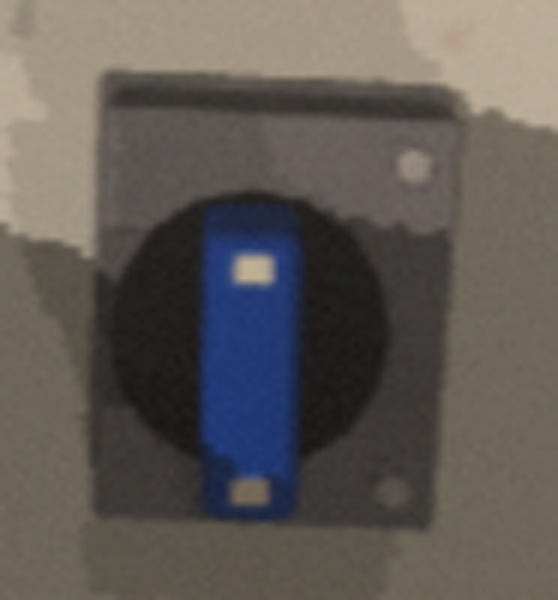

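```bash
python3 - <<'E'
from h import *
import pickle;s,f=pickle.load(open('w1.pkl','rb'))
T=wristT(f,s)
def z(x,y): return [280+x/6-.5+.08,120+y/6-.5+.08]
P={}
for n,p,h in [('b1',z(207,235),.075),('b2',z(299,236),.075),('b3',z(297,514),.075),('b4',z(205,512),.075),
('m1',z(254,269),.075),('m2',z(249,491),.075),
('fl L',z(113,325),.045),('fl R',z(388,325),.045),('f1',z(106,106),.04),('f2',z(455,118),.04),('f3',z(430,528),.04),('f4',z(95,515),.04)]:
    P[n]=at_z(f,p,h,T)[0];print(n,np.round(P[n]*1000,1))
c=(P['b1']+P['b2']+P['b3']+P['b4'])/4;print('barc',c,(P['m1']+P['m2'])/2)
print('len',np.linalg.norm(P['b1']-P['b4']),np.linalg.norm(P['b1']-P['b2']))
for a,b in [('b4','b1'),('b3','b2'),('m2','m1'),('f4','f1'),('f3','f2')]:
    d=P[b]-P[a];print(a,b,np.arctan2(d[1],d[0])-np.pi/2,np.linalg.norm(d))
for a,b in [('f1','f2'),('f4','f3')]:
    d=P[b]-P[a];print(a,b,np.arctan2(d[1],d[0]),np.linalg.norm(d))
print('flc',(P['fl L']+P['fl R'])/2)
E
```

```text
b1 [ 531.3 -182.3   75. ]
b2 [ 543.6 -184.7   75. ]
b3 [ 536.6 -223.8   75. ]
b4 [ 523.8 -221.2   75. ]
m1 [ 536.8 -188.1   75. ]
m2 [ 530.5 -219.3   75. ]
fl L [ 513.3 -198.2   45. ]
fl R [ 554.9 -205.8   45. ]
f1 [ 518.4 -165.7   40. ]
f2 [ 570.2 -177.    40. ]
f3 [ 556.5 -241.    40. ]
f4 [ 503.8 -229.2   40. ]
barc [ 0.53382081 -0.20300657  0.075     ] [ 0.53362832 -0.20366219  0.075     ]
len 0.039624916479306056 0.012567035714328574
b4 b1 -0.19115080932491724 0.039624916479306056
b3 b2 -0.17798617522372706 0.039785292461013914
m2 m1 -0.19954218515322864 0.03181520198736906
f4 f1 -0.22547968518131878 0.06507147896465663
f3 f2 -0.21038524769931932 0.06544851659328775
f1 f2 -0.2142783098834825 0.05303499453346514
f4 f3 -0.22132434877808857 0.05402000480054351
flc [ 0.53409606 -0.20196517  0.045     ]
```

```bash
python3 - <<'E'
from h import *
import pickle;s,f=pickle.load(open('w1.pkl','rb'))
T=wristT(f,s);print(T.round(4))
# predicted model overlay at hypothesised pose
im=cv2.resize(f['frame'][120:220,280:373],None,fx=6,fy=6,interpolation=cv2.INTER_CUBIC).copy()
def ov(P,c,closed=True):
    q=proj(f,P,T); q=((q-[280,120]+.5)*6-.5); cv2.polylines(im,[np.round(q).astype(int)],closed,c,1)
x0,y0,yaw=.5337,-.2032,-.20
def tr(L,z):
    c,s_=np.cos(yaw),np.sin(yaw); return [[x0+c*a-s_*b,y0+s_*a+c*b,z] for a,b in L]
ov(tr([(-7,-21),(7,-21),(7,21),(-7,21)],0) if 0 else tr(np.array([(-7,-21),(7,-21),(7,21),(-7,21)])/1e3,.075),(255,255,0))
t=np.linspace(0,6.28,60);ov(tr(np.c_[np.cos(t),np.sin(t)]*.022,.045),(255,0,0))
for z,c in [(.04,(0,255,0)),(0,(0,255,255))]: ov(tr(np.array([(-25,-35),(35,-35),(35,35),(-25,35)])/1e3,z),c)
save(im,'w1ov')
E
```

```text
[[ 9.837e-01 -1.722e-01 -5.090e-02  5.423e-01]
 [-1.795e-01 -9.429e-01 -2.804e-01 -1.397e-01]
 [ 3.000e-04  2.850e-01 -9.585e-01  3.428e-01]
 [ 0.000e+00  0.000e+00  0.000e+00  1.000e+00]]
```

View pics/w1ov.png

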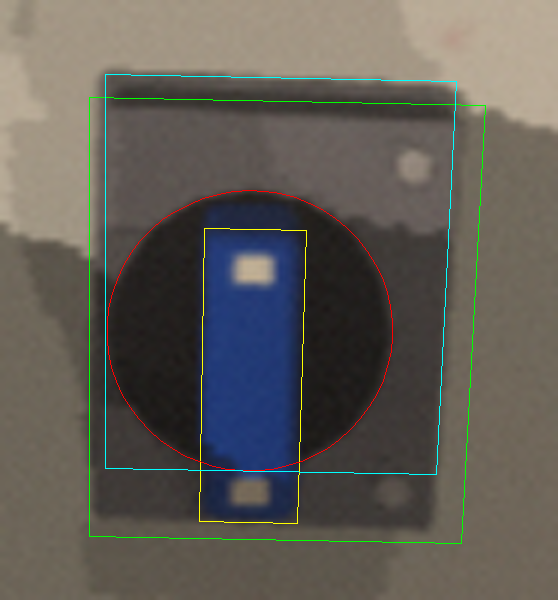

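The fork opens to the left of the wrist picture (world -x, yaw ≈ -0.2), with the blue bar centred near pixel (321,181). I'll move closer and re-measure before gripping.

Request:
move_arm --motion '[[[2, 4, -25], [0, 0, -0.02]], [[4, 8, -55], [0, 0, -0.02]], [[4, 8, -80], [0, 0, -0.02]], [[4, 8, -80], [0, 0, -0.02]], [[4, 8, -80], [0, 0, -0.02]]]' --jaw 60

```text
clock: 3.12
position: [0.5347, -0.2022, 0.1473]
tool_rot: [3.141, 0.0, 1.372]
force: [-0.7, -0.0, 0.8]
grip_width: 0.06
```

```bash
cat > look.py <<'E'
from h import *
import pickle,sys
n=sys.argv[1]
s=observe();f=grab_frame('wrist');save(f['frame'],n);print(s['position'],s['tool_rot'],s['grip_width'],s['force'],abs(s['qd']).max())
pickle.dump((s,f),open(n+'.pkl','wb'))
E
python3 look.py w2
```

```text
[ 0.53474229 -0.20217091  0.14731948] [3.14057585e+00 1.48149367e-04 1.37240936e+00] 0.05995704871795681 [-0.66166466 -0.00113675  0.79314547] 0.009505093906173503
```

View pics/w2.png

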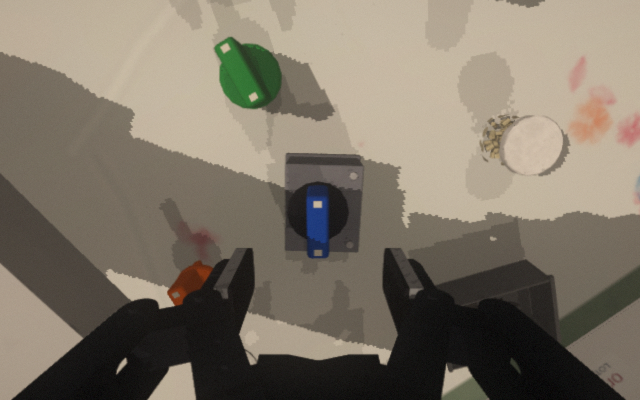

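```bash
cat > ov.py <<'E'
from h import *
import pickle,sys
n=sys.argv[1];x0,y0,yaw=map(float,sys.argv[2:5]);u0,v0,k=map(int,sys.argv[5:8]);dz=float(sys.argv[8]) if len(sys.argv)>8 else 0
s,f=pickle.load(open(n+'.pkl','rb'))
T=wristT(f,s)
im=cv2.resize(f['frame'][v0:v0+600//k,u0:u0+600//k],None,fx=k,fy=k,interpolation=cv2.INTER_CUBIC).copy()
def ov(P,c,closed=True):
    q=proj(f,P,T); q=((q-[u0,v0]+.5)*k-.5); cv2.polylines(im,[np.round(q).astype(int)],closed,c,1)
def tr(L,z):
    c,s_=np.cos(yaw),np.sin(yaw); return [[x0+c*a-s_*b,y0+s_*a+c*b,z+dz] for a,b in np.array(L)/1e3]
ov(tr([(-7,-21),(7,-21),(7,21),(-7,21)],.075),(255,255,0))
t=np.linspace(0,6.28,60);ov(tr(np.c_[np.cos(t),np.sin(t)]*22,.045),(255,0,0))
for z,c in [(.04,(0,255,0)),(0,(0,255,255))]: ov(tr([(-25,-35),(35,-35),(35,35),(-25,35)],z),c)
save(im,n+'ov')
E
python3 ov.py w2 .5337 -.2032 -.2 270 140 5
```

```text
(no output)
```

View pics/w2ov.png

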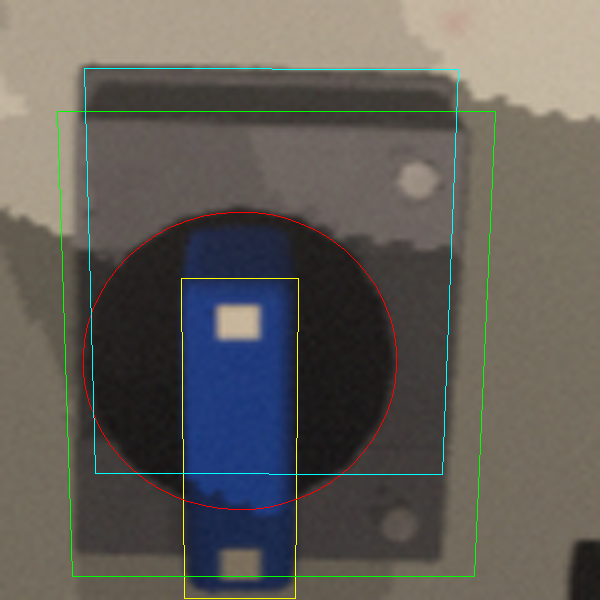

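```bash
python3 - <<'E'
from h import *
import pickle
A=[]
for n in ['w1','w2']:
    s,f=pickle.load(open(n+'.pkl','rb'));A.append((f,wristT(f,s)))
def z1(x,y): return [280+(x+.5)/6-.5,120+(y+.5)/6-.5]
def z2(x,y): return [270+(x+.5)/5-.5,140+(y+.5)/5-.5]
def tri(p1,p2):
    M=np.zeros((3,3));b=np.zeros(3)
    for (f,T),p in zip(A,(p1,p2)):
        o,d=ray(f,p,T);d=d[0]/np.linalg.norm(d[0]);Q=np.eye(3)-np.outer(d,d);M+=Q;b+=Q@o
    return np.linalg.solve(M,b)
for n,a,b in [('m1',(254,269),(239,322)),('m2',(249,491),(240,564)),('r1',(415,166),(419,181)),('r2',(393,491),(400,524)),('f4',(95,515),(75,552)),('f3',(430,528),(440,560)),('fbackL',(106,75),(82,68)),('f1',(106,106),(84,118)),('f2',(455,118),(465,130))]:
    X=tri(z1(*a),z2(*b));print(n,X.round(4))
E
```

```text
m1 [ 0.5367 -0.1881  0.0746]
m2 [ 0.5305 -0.2194  0.0746]
r1 [ 0.5629 -0.1827  0.0433]
r2 [ 0.5517 -0.2336  0.0407]
f4 [ 0.5035 -0.2294  0.0388]
f3 [ 0.5566 -0.2414  0.0388]
fbackL [ 0.5162 -0.1638  0.0019]
f1 [ 0.518  -0.1668  0.0312]
f2 [ 0.5697 -0.1761  0.0471]
```

Request:
move_arm --motion '[[[-1, -1.5, -25], [0, 0, 0]], [[-1, -1.5, -50], [0, 0, 0]], [[-1, -1.5, -65], [0, 0, 0]], [[-1, -1.5, -73], [0, 0, 0]], [[-1, -1.5, -73], [0, 0, 0]], [[-1, -1.5, -73], [0, 0, 0]]]'

```text
clock: 3.92
position: [0.5338, -0.2035, 0.074]
tool_rot: [3.141, 0.0, 1.373]
force: [-0.2, 0.0, -0.2]
grip_width: 0.0601
```

Request:
move_arm --motion '[[[0, 0, 0], [0, 0, 0]], [[0, 0, 0], [0, 0, 0]], [[0, 0, 0], [0, 0, 0]], [[0, 0, 0], [0, 0, 0]], [[0, 0, 0], [0, 0, 0]], [[0, 0, 0], [0, 0, 0]]]' --jaw 5 --grip_force 60

```text
clock: 4.68
position: [0.5335, -0.2034, 0.0737]
tool_rot: [3.141, 0.0, 1.373]
force: [-1.7, 0.6, 5.9]
grip_width: 0.0129
```

```bash
python3 look.py w3
```

```text
[ 0.53350261 -0.20344273  0.07367811] [3.14122596e+00 1.55901388e-04 1.37269026e+00] 0.01291449594241854 [-1.73847917  0.62242465  5.93060033] 0.001526935898005588
```

View pics/w3.png

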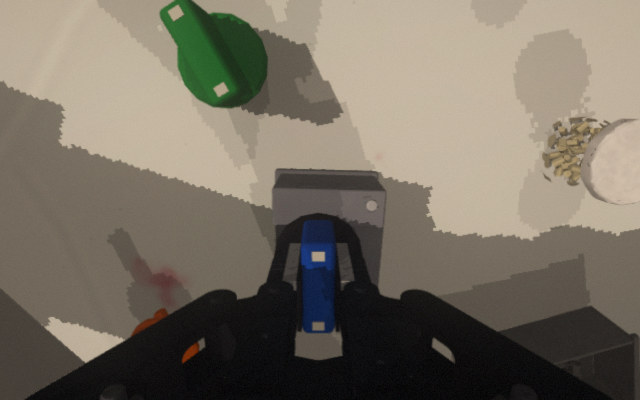

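The cap is gripped at 12.9 mm opening, with the bar at about (318,280) between the pads. I'll relieve the vertical load and slide it out level along the fork's -x.

Request:
move_arm --motion '[[[0, 0, 1.5], [0, 0, 0]], [[-5, 1, 1.5], [0, 0, 0]], [[-12, 2.4, 1.5], [0, 0, 0]], [[-20, 4, 1.5], [0, 0, 0]], [[-28, 5.6, 1.5], [0, 0, 0]], [[-36, 7.2, 1.5], [0, 0, 0]], [[-44, 8.8, 1.5], [0, 0, 0]], [[-52, 10.4, 1.5], [0, 0, 0]], [[-59, 12, 1.5], [0, 0, 0]], [[-59, 12, 1.5], [0, 0, 0]], [[-59, 12, 1.5], [0, 0, 0]]]'

```text
clock: 6.1
position: [0.4747, -0.1914, 0.0749]
tool_rot: [3.141, -0.0, 1.373]
force: [0.1, 0.1, -1.2]
grip_width: 0.0133
```

```bash
python3 look.py w4
```

```text
[ 0.47468754 -0.19142206  0.07486743] [ 3.14118653e+00 -1.59844070e-05  1.37278964e+00] 0.013341112437016757 [ 0.13615172  0.10116248 -1.1848497 ] 0.0026826212350410544
```

View pics/w4.png

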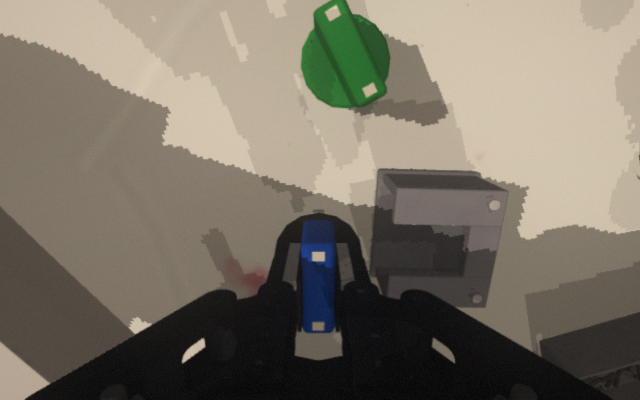

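Request:
move_arm --motion '[[[-2, 0, 15], [0, 0, 0]], [[-2, 0, 40], [0, 0, 0]], [[0, 10, 70], [0, 0, 0]], [[8, 35, 95], [0, 0, 0]], [[16, 65, 110], [0, 0, 0]], [[24, 95, 115], [0, 0, 0]], [[30, 116, 115], [0, 0, 0]], [[30, 116, 115], [0, 0, 0]], [[30, 116, 115], [0, 0, 0]], [[30, 116, 115], [0, 0, 0]]]'

```text
clock: 7.4
position: [0.5042, -0.0762, 0.19]
tool_rot: [3.142, 0.0, 1.372]
force: [-0.3, -0.8, -0.3]
grip_width: 0.0127
```

```bash
python3 look.py w5
```

```text
[ 0.50416578 -0.07619407  0.18996809] [3.14158770e+00 2.53032053e-04 1.37168981e+00] 0.012690772897143699 [-0.2607252  -0.80263989 -0.26914367] 0.0035547069997987697
```

View pics/w5.png

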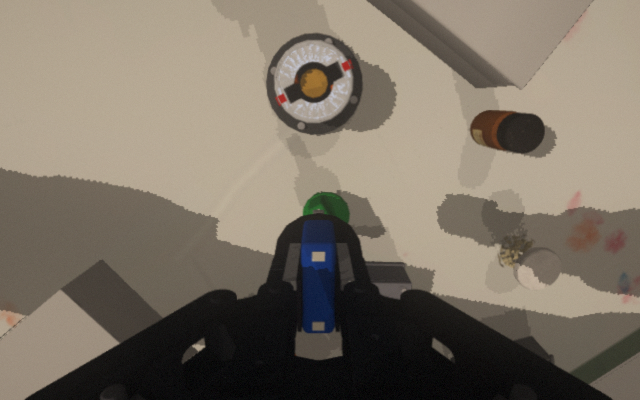

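```bash
cat > pot.py <<'E'
from h import *
import pickle,sys
s,f=pickle.load(open(sys.argv[1]+'.pkl','rb'));T=wristT(f,s)
u0,v0,u1,v1=map(int,sys.argv[2:6])
im=f['frame'].astype(int)
m=(im[...,0]>130)&(im[...,1]<90)&(im[...,2]<90);m2=np.zeros_like(m);m2[v0:v1,u0:u1]=m[v0:v1,u0:u1]
n,l,st,c=cv2.connectedComponentsWithStats(m2.astype(np.uint8))
o=[(st[i,4],c[i]) for i in range(1,n) if st[i,4]>8];print(o)
P=at_z(f,[x[1] for x in sorted(o,key=lambda x:-x[0])[:2]],.05,T);print('marks',P.round(4))
d=P[0]-P[1];print('centre',P.mean(0).round(4),'sep',np.linalg.norm(d),'yaw',np.arctan2(d[1],d[0]))
# cap markers in hand: white blobs on blue bar
g=(im.min(2)>120);g2=np.zeros_like(g);g2[240:340,305:332]=g[240:340,305:332]
n,l,st,c=cv2.connectedComponentsWithStats(g2.astype(np.uint8))
o=[(st[i,4],c[i]) for i in range(1,n) if 30<st[i,4]<400];print('capmarks',o)
Tt=np.array(f['mount'])
if len(o)>=2:
    C=at_z(f,[x[1] for x in o[:2]],-.0013,Tt);print('tool',C.round(4),C.mean(0).round(4))
E
python3 pot.py w5 260 30 370 140
python3 - <<'E'
from h import *
import pickle
s,f=pickle.load(open('w5.pkl','rb'));a=f['frame'][30:140,260:370];save(cv2.resize(a,None,fx=5,fy=5,interpolation=cv2.INTER_CUBIC),'w5z')
E
```

```text
[(np.int32(60), array([345.85      ,  65.16666667])), (np.int32(60), array([280.83333333,  98.51666667]))]
marks [[0.5431 0.0171 0.05  ]
 [0.4914 0.0037 0.05  ]]
centre [0.5173 0.0104 0.05  ] sep 0.05339474584260187 yaw 0.2528224592097395
capmarks [(np.int32(90), array([317.81111111, 256.35555556]))]
```

View pics/w5z.png

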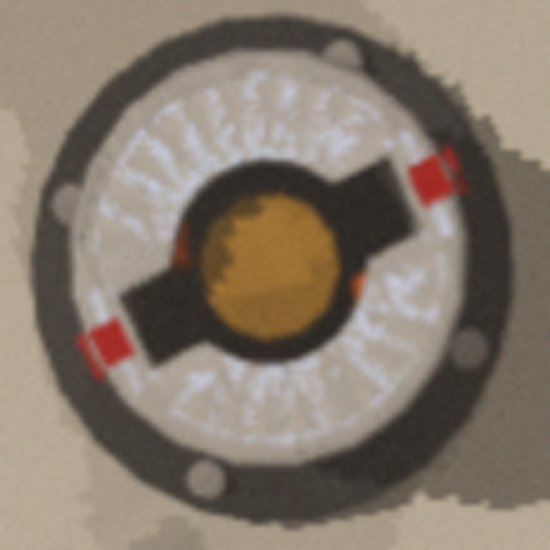

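Request:
move_arm --motion '[[[8, 9, 0], [0, 0, 0.17]], [[16, 18, 0], [0, 0, 0.34]], [[24, 27, 0], [0, 0, 0.51]], [[32, 36, 0], [0, 0, 0.68]], [[40, 45, 0], [0, 0, 0.85]], [[48, 54, 0], [0, 0, 1.02]], [[56, 63, 0], [0, 0, 1.19]], [[64, 72, 0], [0, 0, 1.36]], [[72, 81, 0], [0, 0, 1.53]], [[80, 90, 0], [0, 0, 1.7]], [[88, 100, 0], [0, 0, 1.87]], [[90, 106, 0], [0, 0, 2.02]]]'

```text
clock: 8.95
position: [0.5946, 0.0304, 0.1896]
tool_rot: [3.141, -0.0, -2.886]
force: [0.2, -0.5, -0.8]
grip_width: 0.013
```

Request:
move_arm --motion '[[[0, 0, 0], [0, 0, 0]], [[0, 0, 0], [0, 0, 0]], [[0, 0, 0], [0, 0, 0]]]'

```text
clock: 9.32
position: [0.5943, 0.0302, 0.1899]
tool_rot: [-3.141, 0.0, -2.893]
force: [-0.0, 0.6, -0.2]
grip_width: 0.013
```

```bash
python3 look.py w6; python3 -c "
from h import *
print(observe()['qpos'])"
```

```text
[0.59431337 0.03015743 0.18988001] [-3.14114251e+00  2.23227493e-06 -2.89293902e+00] 0.013012718832341981 [-0.02365084  0.58120783 -0.23397531] 0.006814673829053488
[ 0.43742524  0.69994899 -0.8923714   1.7127719   0.62218233  1.03759596
  1.14872168]
```

View pics/w6.png

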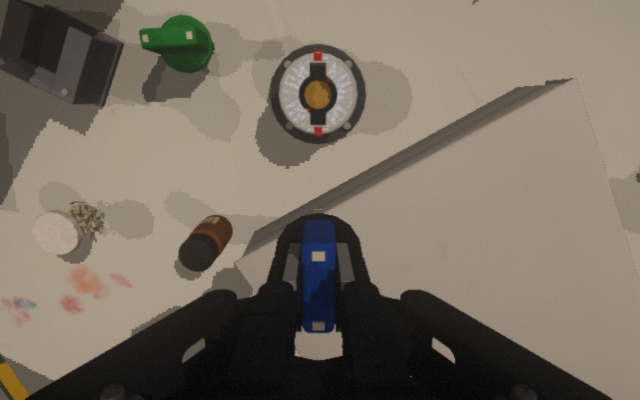

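```bash
sed -i 's/im.min(2)>120/(im.min(2)>95)\&(im[...,0]>0)/' pot.py; python3 pot.py w6 260 40 380 150
python3 - <<'E'
from h import *
import pickle
s,f=pickle.load(open('w6.pkl','rb'));a=f['frame'][40:150,265:375];save(cv2.resize(a,None,fx=5,fy=5,interpolation=cv2.INTER_CUBIC),'w6z')
a=f['frame'][205:345,260:380];save(cv2.resize(a,None,fx=4,fy=4,interpolation=cv2.INTER_CUBIC),'w6c')
E
```

```text
[(np.int32(75), array([317.54666667,  55.73333333])), (np.int32(53), array([317.64150943, 129.83018868]))]
marks [[0.4917 0.0039 0.05  ]
 [0.5428 0.0169 0.05  ]]
centre [0.5173 0.0104 0.05  ] sep 0.0527300805037779 yaw -2.8923399390834197
capmarks [(np.int32(126), array([317.99206349, 255.64285714])), (np.int32(193), array([318.        , 335.91709845]))]
tool [[ 0.0166  0.0002 -0.0013]
 [-0.0204  0.0002 -0.0013]] [-0.0019  0.0002 -0.0013]
```

View pics/w6z.png

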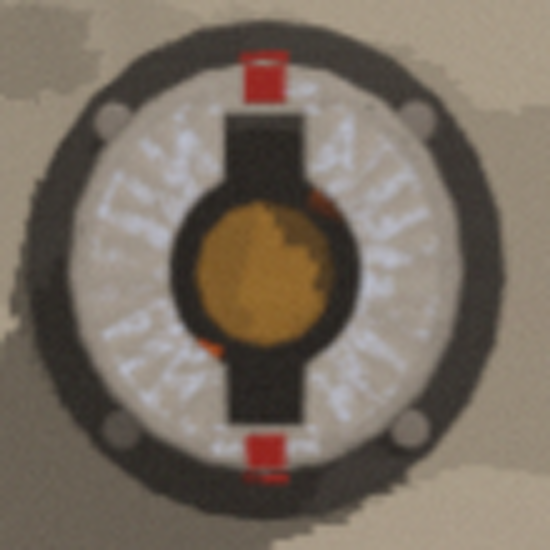

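View pics/w6c.png

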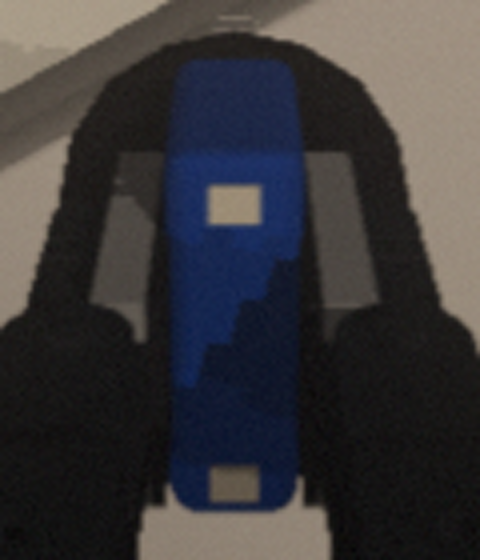

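Request:
move_arm --motion '[[[-20, -5, -5], [0, 0, 0]], [[-40, -10, -20], [0, 0, 0]], [[-60, -16, -40], [0, 0, 0]], [[-76, -19.6, -60], [0, 0, 0]], [[-76, -19.6, -70], [0, 0, 0]], [[-76, -19.6, -70], [0, 0, 0]], [[-76, -19.6, -70], [0, 0, 0]]]'

```text
clock: 10.25
position: [0.5192, 0.0114, 0.1204]
tool_rot: [3.142, 0.001, -2.891]
force: [-0.3, 1.0, -1.0]
grip_width: 0.0129
```

```bash
python3 look.py w7; python3 - <<'E'
from h import *
import pickle
s,f=pickle.load(open('w6.pkl','rb'))
print(at_z(f,[[318,255.8],[318.4,325.5]],-.0013,np.array(f['mount'])))
g=grab_frame('scene');a=g['frame'][180:280,240:360];save(cv2.resize(a,None,fx=6,fy=6,interpolation=cv2.INTER_CUBIC),'s7')
E
```

```text
[0.51919951 0.01139888 0.12037406] [ 3.14151787e+00  1.08612037e-03 -2.89054661e+00] 0.012948628201159175 [-0.29992159  0.95556319 -0.9897492 ] 0.003654329475436069
[[ 0.01650421  0.00020264 -0.0013    ]
 [-0.01519967  0.00035444 -0.0013    ]]
```

View pics/w7.png

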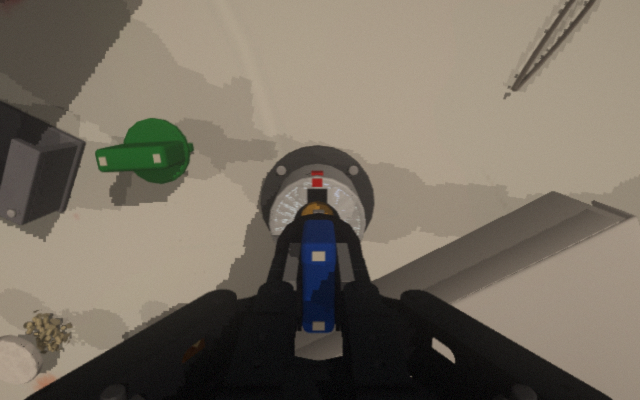

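View pics/s7.png

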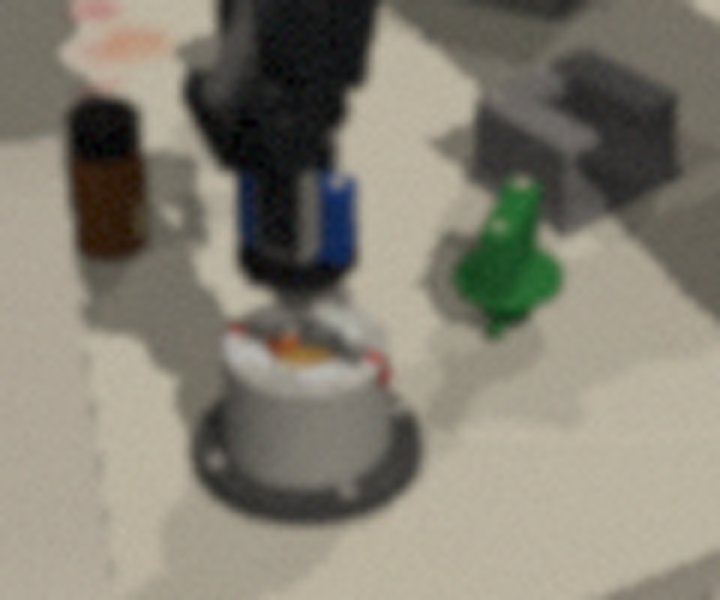

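Request:
move_arm --motion '[[[-1.2, -0.8, -8], [0, 0, 0]], [[-1.2, -0.8, -16], [0, 0, 0]], [[-1.2, -0.8, -22], [0, 0, 0]], [[-1.2, -0.8, -26], [0, 0, 0]], [[-1.2, -0.8, -30], [0, 0, 0]], [[-1.2, -0.8, -30], [0, 0, 0]]]'

```text
clock: 11.1
position: [0.5172, 0.0103, 0.0897]
tool_rot: [3.142, -0.0, -2.89]
force: [-1.5, 0.0, 2.1]
grip_width: 0.0128
```

Request:
move_arm --motion '[[[0, 0, -2], [0, 0, 0]], [[0, 0, -4], [0, 0, 0]], [[0, 0, -6], [0, 0, 0]], [[0, 0, -6], [0, 0, 0]], [[0, 0, -6], [0, 0, 0]]]'

```text
clock: 11.72
position: [0.5172, 0.0103, 0.0838]
tool_rot: [-3.142, 0.0, -2.89]
force: [-1.8, 0.7, 4.4]
grip_width: 0.0126
```

```bash
python3 look.py w8; python3 - <<'E'
from h import *
g=grab_frame('scene');a=g['frame'][180:280,240:360];save(cv2.resize(a,None,fx=6,fy=6,interpolation=cv2.INTER_CUBIC),'s8')
E
```

```text
[0.51718556 0.01025779 0.08378351] [-3.14154468e+00  5.70437687e-05 -2.89036273e+00] 0.012576852060019784 [-1.76653087  0.71462031  4.35406189] 0.0009282051791022375
```

View pics/w8.png

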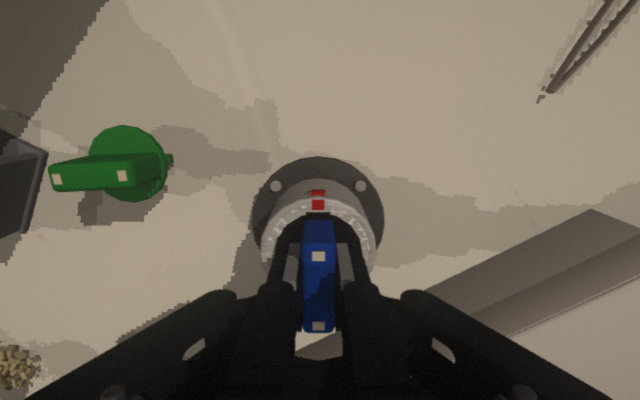

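View pics/s8.png

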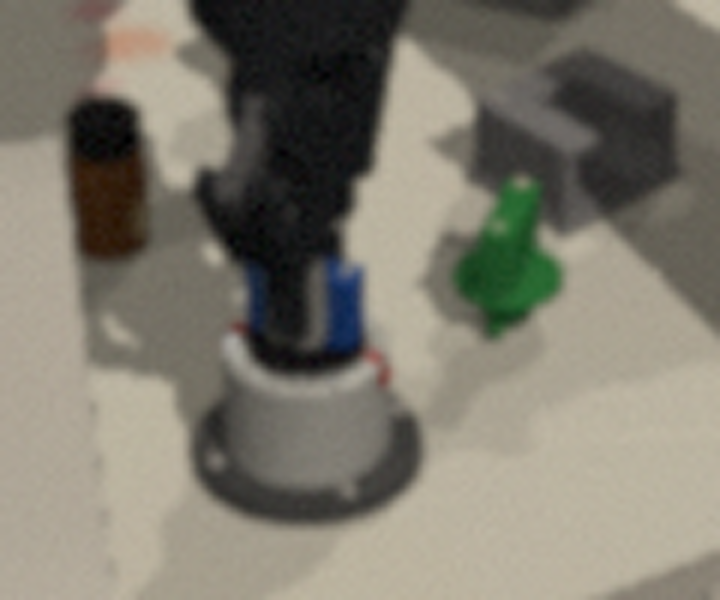

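Request:
move_arm --motion '[[[0, 0, 0], [0, 0, -0.05]], [[0, 0, 0], [0, 0, -0.15]], [[0, 0, 0], [0, 0, -0.27]], [[0, 0, 0], [0, 0, -0.39]], [[0, 0, 0], [0, 0, -0.51]], [[0, 0, 0], [0, 0, -0.63]], [[0, 0, 0], [0, 0, -0.75]], [[0, 0, 0], [0, 0, -0.87]], [[0, 0, 0], [0, 0, -0.99]], [[0, 0, 0], [0, 0, -1.1]], [[0, 0, 0], [0, 0, -1.2]], [[0, 0, 0], [0, 0, -1.2]]]' --grip_force 90

```text
clock: 13.32
position: [0.5177, 0.0105, 0.084]
tool_rot: [3.141, 0.001, 2.194]
force: [1.9, 1.4, 2.5]
grip_width: 0.0128
```

```bash
python3 look.py w9; python3 -c "
from h import *
s=observe();print(s['moment'],s['qpos'])
s,f=__import__('pickle').load(open('w9.pkl','rb'));print(s['moment']);save(cv2.resize(f['frame'][160:345,230:400],None,fx=3,fy=3),'w9z')"
```

```text
[0.51768565 0.01049587 0.0839509 ] [3.14059697e+00 6.06542009e-04 2.19377134e+00] 0.01278463715838807 [1.89287581 1.39037109 2.47634358] 0.04985481283202343
[ 0.39311729 -0.52773808  0.12824671] [ 0.24307241  0.66089466 -0.51340443  1.98866225  0.53944115  0.62737507
 -0.00206899]
[ 0.38944296 -0.42291263  0.11973628]
```

View pics/w9z.png

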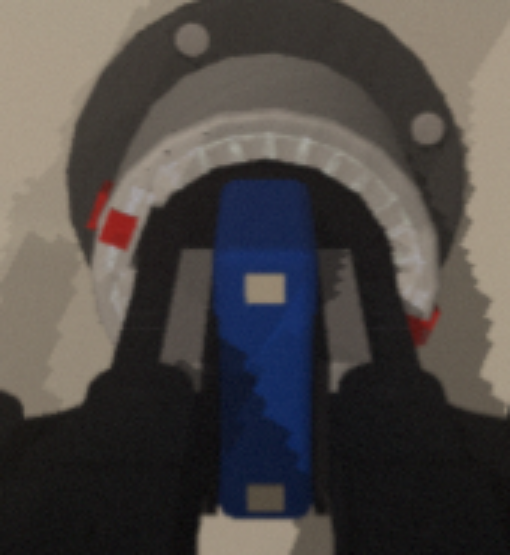

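Request:
move_arm --motion '[[[0, 0, -0.5], [0, 0, -0.05]], [[0, 0, -0.5], [0, 0, -0.1]], [[0, 0, -0.5], [0, 0, -0.15]], [[0, 0, -0.5], [0, 0, -0.2]], [[0, 0, -0.5], [0, 0, -0.24]], [[0, 0, -0.5], [0, 0, -0.24]], [[0, 0, -0.5], [0, 0, -0.24]]]'

```text
clock: 14.25
position: [0.5178, 0.0105, 0.0838]
tool_rot: [3.14, 0.0, 1.956]
force: [0.8, 2.2, 10.9]
grip_width: 0.0123
```

```bash
python3 look.py w10; python3 -c "
from h import *
s=observe();print(s['moment'])"
```

```text
[0.51780057 0.01049561 0.0837527 ] [3.14016944e+00 2.61145438e-04 1.95587873e+00] 0.01225128900940969 [ 0.75853243  2.19313172 10.89061498] 0.002996706381768698
[ 0.45435334 -0.16923507  0.35813611]
```

Request:
move_arm --motion '[[[0, 0, 0], [0, 0, -0.04]], [[0, 0, 0], [0, 0, -0.08]], [[0, 0, 0], [0, 0, -0.08]], [[0, 0, 0], [0, 0, -0.08]]]'

```text
clock: 14.8
position: [0.5178, 0.0105, 0.0837]
tool_rot: [3.14, 0.001, 1.878]
force: [0.1, 0.7, 11.3]
grip_width: 0.0127
```

```bash
python3 look.py w11; python3 -c "
from h import *
s=observe();print(s['moment'])
s,f=__import__('pickle').load(open('w11.pkl','rb'));save(cv2.resize(f['frame'][160:345,230:400],None,fx=3,fy=3),'w11z')
g=grab_frame('scene');a=g['frame'][180:280,240:360];save(cv2.resize(a,None,fx=6,fy=6,interpolation=cv2.INTER_CUBIC),'s11')"
```

```text
[0.51779455 0.01050047 0.08374073] [3.14015431e+00 5.48992252e-04 1.87782478e+00] 0.012658459953684718 [ 0.05888446  0.74226538 11.26487601] 0.002269417310324913
[ 0.17634353 -0.17030159  1.74822161]
```

View pics/w11z.png

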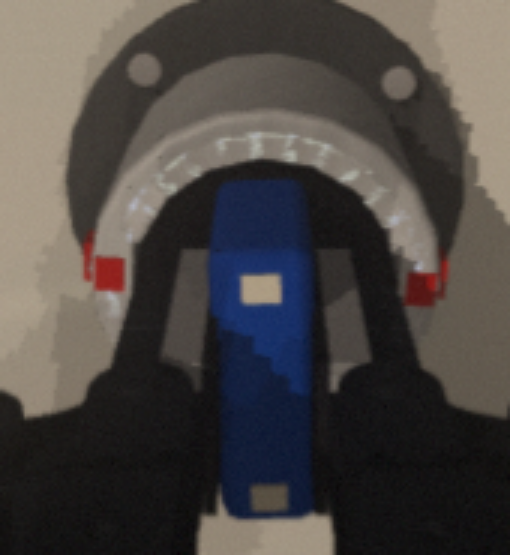

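View pics/s11.png

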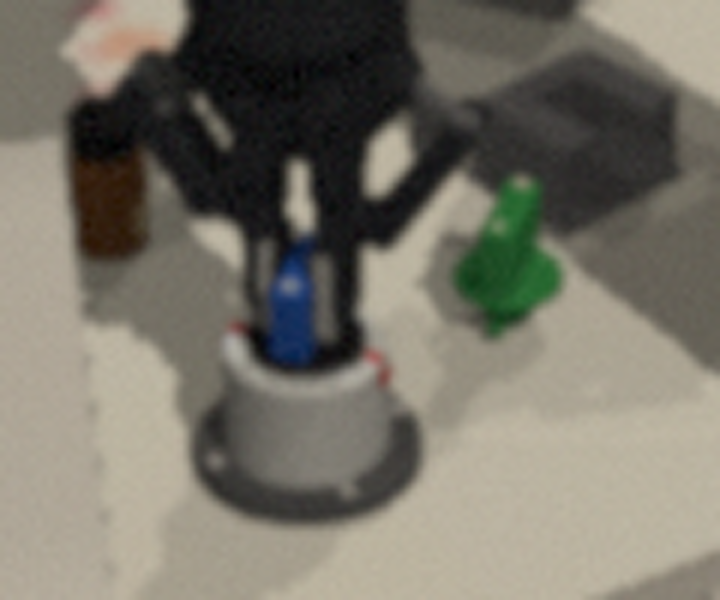

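The moment jumped from 0.36 to 1.75 N m, and the picture shows the bar slightly twisted in the jaws (markers at zoom (261,288) and (269,497)). So the stop is reached. I'll ease back slightly, settle and check.

Request:
move_arm --motion '[[[0, 0, 0], [0, 0, 0.02]], [[0, 0, 0], [0, 0, 0.03]], [[0, 0, 0], [0, 0, 0.03]], [[0, 0, 0], [0, 0, 0.03]], [[0, 0, 0], [0, 0, 0.03]]]'

```text
clock: 15.52
position: [0.5178, 0.0105, 0.0838]
tool_rot: [3.14, 0.0, 1.907]
force: [1.0, 1.2, 11.8]
grip_width: 0.0125
```

```bash
python3 look.py w12; python3 -c "
from h import *
s=observe();print(s['moment'])
s,f=__import__('pickle').load(open('w12.pkl','rb'));save(cv2.resize(f['frame'][160:345,230:400],None,fx=3,fy=3),'w12z')"
```

```text
[0.51780167 0.01054928 0.08375545] [3.14011772e+00 3.66805590e-04 1.90723282e+00] 0.012532883652858522 [ 0.9679004   1.20366042 11.79542544] 0.00206324416518897
[ 0.30434978 -0.13162489  1.27652134]
```

View pics/w12z.png

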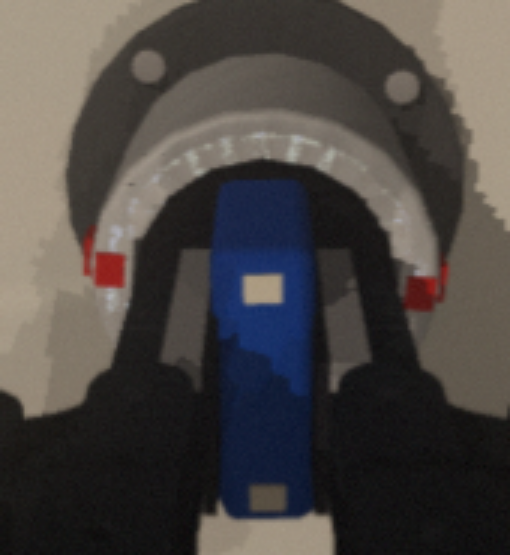

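```bash
python3 -c "
from h import *
print(job_done());s=observe();print(s['clock'],s['position'],s['moment'],s['force'],s['grip_width'])"
```

```text
the job is handed in; nothing more can be done
None
the job is handed in; nothing more can be done
```

I slid the blue cap out of the fork level and set its lugs into the pot's slots. Then I pushed it down against the spring, turned it clockwise to the stop and handed the job in at about 15.6 s, still gripping it. No verdict was reported.

Last checks before handing in:
- **Turn:** the hand had turned about 1.49 rad clockwise. The moment rose sharply from 0.36 to 1.75 N m and held at 1.28 N m after I eased back 0.03 rad. The bar showed a slight twist in the jaws, so it is pressed against the stop. I could not read the ring angle directly.
- **Push:** the force on the tool was about 11.8 N upward, more than the spring's 6 N, so the flange is on the rim or nearly so. The tool height put the cap's underside at about 33 mm.
- **Position:** the tool stood within 1 mm of the measured pot axis (0.517, 0.010). The cap looked upright, and the jaws held the bar at 12.5 mm opening with a 90 N grip.
- **Bystanders:** the arm touched none of them that I noticed, and the bottle and the green look-alike stood in place in the last scene picture. I did not measure any of them again at the end.
- **Disagreement:** the bar and fork measured 5 to 10% smaller in the images than their listed sizes, but their triangulated heights agreed. The top camera was about 5 mm off the wrist camera, so I used the wrist values.

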